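# Dip-gauge check of the desktop humidifier

### The arm

A 6-joint arm with a two-finger parallel gripper is mounted at the origin on the work surface; the furniture and walls round the work are solid. World frame = base frame: x ahead of the robot, y to its left, z up, the work surface at z = 0. Lengths are in m, angles in rad, forces in N, time in s.
With the tool pointing down it reaches from about 0.325 to 0.775 m from the base axis. Payload 5.5 kg.
Tool frame: the origin (TCP) lies midway between the tips of the shut fingers; the grasp point (between the pads) lies 19 mm behind it; z points along the fingers, y is the line along which they close (so a half turn about z gives the same grasp; the last joint's range is limited). The gripper opens to 88 mm and grips with 3 to 60 N. Pads are 20 mm wide; open, the fingers measure 115 mm over their backs; the gripper's body (75 mm by 178 mm) begins 61 mm behind the grasp point.
Start: joints at [1.121, 0.091, 1.231, -0, 1.82, -0.057], TCP at [0.23, 0.554, 0.223] pointing down, gripper open.
Joint ranges: [-2.87, 2.87], [-0.86, 2.18], [0.17, 2.46], [-1.51, 4.65], [0.06, 2.69], [-2.65, 2.65]. Speed limits (rad/s): [2.57, 2.57, 3.01, 3.14, 3.14, 3.14].

### API

Orientations are given as a unit quaternion [w, x, y, z].
In Python, from bench import robot gives the robot as it stands. The module is installed in compiled form; this text tells all that it offers.
- The arm moves only by the shell command python3 -m handwheel 'ROWS' [OPENING] [FORCE]. ROWS is JSON, a list of rows, each a list of 2 entries, a list of its own where there are three numbers: the shift along the world's x, y, z in cm, then the turn about the world's z in degrees. A call has 1 to 8 rows; each row shifts and turns the commanded pose from where the row before left it; what a row does not reach is not made up. A row lasts 1/8 s, in which the tool goes at most 62.5 mm and 10.7 degrees, less where a joint would pass 70% of its speed; a pose out of reach is approached as far as the arm can. A call with a gripper value outside its range is refused whole. OPENING is the gripper's target within -1 to 1 (shut at 1, half-way at 0, fully open at -1), set as the call begins (- or left out, the last holds). The fingers move at their own pace and stop on an object; FORCE is the grip in N (left out, the last holds). Time passes only in rows, so rows that do not move let the fingers close. It gives the time, the measured TCP pose, the force, the opening and the grip force at its end, in the units of the state.
- robot.get_obs(): the state, without advancing time (a new reading comes with each control period).
- robot.snapshot(name): name is "side" or "top"; returns a dict with "frame" (384x512x3 uint8, red, green, blue), "fx", "fy", "cx", "cy" (pixels), "extrinsics" (4x4, takes a point from camera to world coordinates). Camera axes: x right, y up, looking along -z (the intrinsics and any distortion apply to the point x, -y, -z); pixel columns grow to the right and rows downward; lengths in m; the calibration is good to about 2 mm. A picture is of the moment at which its call begins. There is no depth.
- robot.finish_job(): hands the job in; it is judged then, once.
Trained networks look in the newest picture that a camera, given by its name, has taken for a name from the list of things; names that differ only in an ending like _2 or _b are one class to them, and where a whole thing is asked for, a point or a joint stands for the part that bears it (a point fixed in the world has none). Each returns a list of dicts, best first, with "conf" (0 to 1); they miss things now and then, are a little off and sometimes report something else, mostly with a low value. They report only what shows in the picture. A call takes as long as a camera call. They do not tell look-alikes from the thing itself.
- robot.cut_out(target, camera): "region" (384x512 bool, what is visible of it).
- robot.landmark_of(target, camera): "at" ([x, y, z] in m, in world coordinates, good to about 4 mm: a listed point, or the origin of a listed thing).
The state is a dict: "t": time; "joint_pos": joint angles; "qvel": joint speeds; "tau": joint torques, N m; "tcp_pos": TCP position; "ee_rot": TCP orientation; "force": force on the tool from outside, world axes, zero at the start; "moment": the same for the moment, N m; "opening": finger opening in m; "grip_force": force on a finger pad.
Only numpy, scipy, OpenCV 4.12 (cv2) and the standard library are available. Lean on these libraries where they do the work, as an engineer would, in place of code of your own. Each camera call takes 0.05 s, during which the arm holds its last target. There are 200 camera calls.

### The job

Take a dip reading of the humidifier's tank: lift the dip gauge off its rest by its square grip, slide its rod down the sloping guide tube until the collar stops on the tube's mouth, and draw it right out again. Then present it for reading: finish still holding the gauge level, still and touching nothing else, with its tip over the middle of the pad of sticky notes and clear above it (about a hand's width or two above the desk); do not put it down or let go, and do not push the notes or the other desk things about.

Things in the scene. Friction and masses are not known exactly. Their poses are not given: they have to be found in the camera images.
- gauge_grip (a point): Middle of the dip gauge's black square grip, half-way up: grasp here. Grip 16 x 16 mm in section, from 52 mm behind to 40 mm ahead of this point. x runs along the rod to the tip (at the start roughly to +y, the robot's left), z up while on its rest, 55 mm above the desk with nothing beside it. A steel collar disc, 32 mm across, 6 mm thick, lies 46 to 52 mm ahead; then a coaxial rod.
- gauge_collar (a point): Centre of the collar's front face (the face that meets the tube's mouth), 52 mm ahead of gauge_grip on the rod's axis; axes as gauge_grip.
- gauge_tip (a point): The very tip of the gauge's straight round steel rod (10 mm diameter, rounded end), 152 mm ahead of gauge_grip and 100 mm ahead of the collar's front face; axes as gauge_grip.
- gauge: The whole dip gauge, 204 mm long, about 80 g, centre of mass 0 to 25 mm ahead of the grip point; the same origin and axes as gauge_grip.
- gauge_rest: Grey plastic rest, fixed: base plate 180 x 56 x 6 mm with two notched posts, each 10 mm long, 34 mm wide, up to 60 mm high, centred 45 mm behind and 100 mm ahead of the grip point. Origin on the desk, under gauge_grip at the start; x the way the gauge's tip points. The gauge lifts straight up out of the notches.
- guide_tube: Sloping grey guide tube, fixed. Origin at the centre of its mouth, 115 mm above the desk; z points out of the mouth along the axis, 40 degrees above horizontal; the gauge goes in along -z. Bore 15 mm, a 22 mm funnel over the first 10 mm, rim 31 mm across, 70 mm long, the hollow tank beyond: the collar stops on the rim before the tip meets anything. Seated, gauge_collar is at this origin.
- humidifier: White box-shaped desktop humidifier, fixed: 105 mm long (26 to 131 mm along its x), 110 mm wide, 82 mm high, mist nozzle on top up to 100 mm. Origin on the desk under the middle of the tube's mouth; x is the horizontal direction in which the gauge goes in (roughly +y, the robot's left), z up.
- notes: Pad of yellow sticky notes, 74 x 74 x 18 mm, loose, flat on the desk. Origin at the centre of its underside.
- eraser: Small eraser, 23 x 56 x 12 mm, loose bystander; origin at its underside's centre.
- glue: Glue stick standing upright, 25 mm across, 93 mm high, loose bystander; origin at its underside's centre.
Things that resemble listed ones, but are neither listed nor needed, are in the scene too. Of the things that look like the notes, the larger one is meant.

How it is judged:
On the way, in this order (a step that is already met when the one before it is completed fails the run):
1. The gauge is slid down the guide tube until its collar stops on the mouth, held by the gripper (x of gauge_tip in the frame of guide_tube between -0.009 and 0.009 m and y of gauge_tip in the frame of guide_tube between -0.009 and 0.009 m and z of gauge_collar in the frame of guide_tube below 0.0035 m and z of gauge_tip in the frame of guide_tube below -0.09 m and angle between the x axis of gauge_grip and the z axis of guide_tube, either way round below 0.12 rad and contact force between gauge and the fingers above 0.8 N), for 0.2 s.
2. The gauge is drawn right out of the tube, still held (z of gauge_tip in the frame of guide_tube above 0.008 m and contact force between gauge and the fingers above 0.8 N and contact force between gauge and humidifier below 0.05 N), for 0.1 s.
At the end, for the whole second after the job is handed in: The gripper still holds the gauge, level within about 10 degrees and still, its tip within 45 mm (horizontally) of the centre of the note pad and 60 to 360 mm above the desk, its grip more than 60 mm above the desk; the gauge touches neither humidifier, rest nor notes (angle between gauge_grip's own x axis and vertical between 1.3908 and 1.7508 rad and contact force between gauge and the fingers above 0.8 N and height (world z) of gauge_tip between 0.06 and 0.36 m and height (world z) of gauge_grip above 0.06 m and horizontal distance between gauge_tip and notes below 0.045 m and linear speed of gauge below 0.03 m/s and angular speed of gauge below 0.2 rad/s and contact force between gauge and humidifier below 0.05 N and contact force between gauge and gauge_rest below 0.05 N and contact force between gauge and notes below 0.05 N); the arm keeps its last pose, push and grip.
It fails at once if The note pad is pushed more than 25 mm from its place (distance of notes from where it was at the start of the episode above 0.025 m).
It fails at once if The eraser is pushed more than 25 mm from its place (distance of eraser from where it was at the start of the episode above 0.025 m).
It fails at once if The glue stick is pushed more than 25 mm from its place (distance of glue from where it was at the start of the episode above 0.025 m).
It also fails if it takes over 45 s, if anything falls off the work surface, if the arm or the gripper's body presses on something with over 40 N, if the wrist force passes 120 N, or if a joint passes its speed limit or range.

## Working session

There is one attempt and no reset: what is moved stays moved. The work goes in short steps, Python scripts to look and compute and a shell command to move; the robot and the scene stay as the last step left them, time stands still between calls to the robot, and variables do not carry over. Pictures are saved under pics/ and viewed, at most 12 in all, crops included, and the job is handed in when it is done.

```bash
mkdir -p pics; cat > h.py <<'E'
import numpy as np,cv2
from bench import robot
def proj(s,P):
    T=np.linalg.inv(s["extrinsics"]);p=T[:3,:3]@np.asarray(P,float)+T[:3,3]
    return np.array([s["cx"]+s["fx"]*p[0]/-p[2], s["cy"]+s["fy"]*-p[1]/-p[2]])
def ray(s,u,v):
    E=np.asarray(s["extrinsics"]);d=E[:3,:3]@np.array([(u-s["cx"])/s["fx"],-(v-s["cy"])/s["fy"],-1]);return E[:3,3],d
def onz(s,u,v,z):
    o,d=ray(s,u,v);return o+d*(z-o[2])/d[2]
E
cat > a.py <<'E'
from h import *
np.set_printoptions(precision=4,suppress=True)
for c in("side","top"):
    s=robot.snapshot(c);f=np.ascontiguousarray(s["frame"][:,:,::-1]);
    print(c,s["fx"],s["cx"],s["cy"],np.array(s["extrinsics"]),[k for k in s])
    for n in("gauge_grip","gauge_collar","gauge_tip","gauge_rest","guide_tube","humidifier","notes","eraser","glue"):
        for i,r in enumerate(robot.landmark_of(n,c)[:3]):
            print(n,i,round(r["conf"],2),np.array(r["at"]),proj(s,r["at"]))
    cv2.imwrite(f"pics/{c}0.png",cv2.resize(f,(800,600),interpolation=cv2.INTER_CUBIC))
o=robot.get_obs();print(o["tcp_pos"],o["ee_rot"],o["t"])
E
python3 a.py
```

```text
side 406.37126560677416 257.0443553789905 187.06484728908433 [[-0.9937  0.045  -0.103   0.3905]
 [-0.1124 -0.4212  0.9     0.6896]
 [-0.0029  0.9059  0.4235  0.4645]
 [ 0.      0.      0.      1.    ]] ['frame', 'fx', 'fy', 'cx', 'cy', 'extrinsics']
gauge_grip 0 0.75 [ 0.4002 -0.2128  0.052 ] [295.3094 184.2629]
gauge_collar 0 0.87 [ 0.402  -0.1579  0.0551] [293.9182 192.8829]
gauge_collar 1 0.52 [ 0.5873 -0.2716 -0.0004] [224.7051 189.8704]
gauge_tip 0 0.64 [ 0.3955 -0.0588  0.0571] [295.6201 212.809 ]
gauge_rest 0 0.95 [ 0.4004 -0.2124  0.0016] [294.4731 202.7749]
guide_tube 0 0.77 [0.4269 0.0548 0.1153] [277.4105 213.6754]
humidifier 0 0.83 [0.4266 0.057  0.005 ] [276.4199 265.5125]
notes 0 0.94 [ 0.5175 -0.1689 -0.0034] [245.3539 210.4338]
notes 1 0.5 [ 0.4596 -0.0249  0.0015] [263.3002 242.4746]
eraser 0 0.58 [ 0.5956 -0.008   0.0002] [197.4552 243.5619]
glue 0 0.84 [ 0.5861 -0.273  -0.0022] [225.2696 190.2759]
top 500.08973398801913 257.347270215549 184.23721650457423 [[ 0.0098  0.9984 -0.0553  0.4096]
 [-0.9999  0.0094 -0.0088 -0.112 ]
 [-0.0083  0.0554  0.9984  1.1454]
 [ 0. 
[... 181 characters left out ...]
.0573] [283.03   217.2511]
gauge_tip 0 0.67 [ 0.3948 -0.0606  0.0596] [237.685  218.5678]
gauge_rest 0 0.92 [ 0.3955 -0.2118 -0.0006] [305.0939 218.5748]
guide_tube 0 0.69 [0.4265 0.0548 0.1185] [180.3758 202.924 ]
humidifier 0 0.83 [0.4239 0.0531 0.0001] [189.4652 205.0013]
humidifier 1 0.38 [ 0.396  -0.1632  0.0538] [284.9285 218.4506]
humidifier 2 0.22 [ 0.5918 -0.0064 -0.0028] [216.5808 132.6699]
notes 0 0.84 [ 0.5154 -0.1641  0.0042] [284.6625 165.9007]
notes 1 0.56 [ 0.459  -0.0261 -0.0012] [224.2607 190.0476]
eraser 0 0.61 [ 0.5954 -0.0056 -0.    ] [216.1483 130.9273]
glue 0 0.66 [ 0.5795 -0.2752  0.0018] [333.1475 138.654 ]
[0.2297 0.5543 0.2226] [-0.      0.1951  0.9808 -0.    ] 1.0
```

View pics/top0.png

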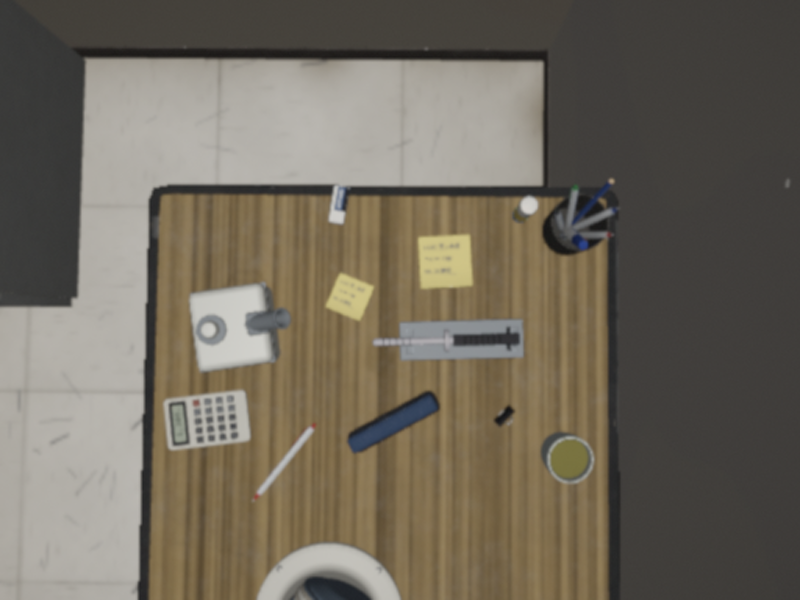

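View pics/side0.png

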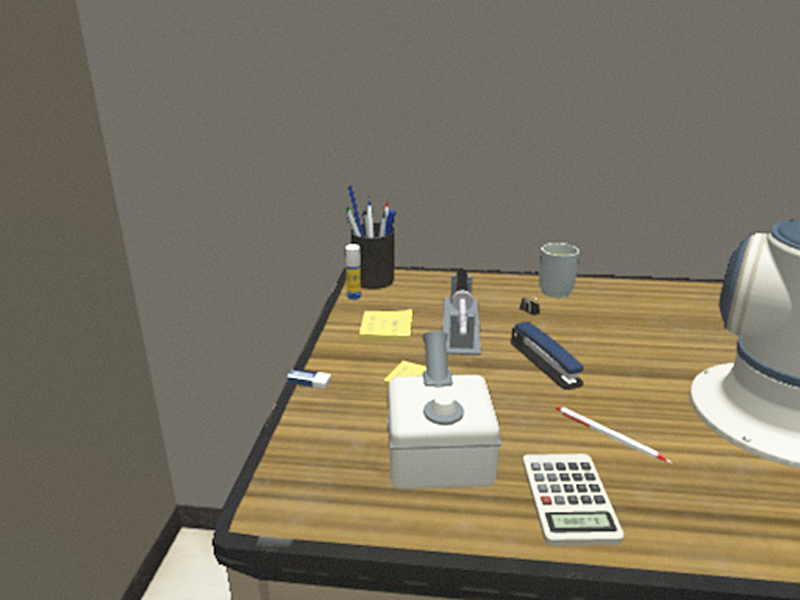

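```bash
cat > b.py <<'E'
from h import *
np.set_printoptions(precision=4,suppress=True)
fs=[robot.snapshot("top") for _ in range(4)];s=fs[0]
f=np.mean([x["frame"] for x in fs],0).astype(np.uint8)[:,:,::-1]
a=cv2.resize(f[175:245,115:195],(800,700),interpolation=cv2.INTER_CUBIC)[:600]
cv2.imwrite("pics/hum.png",a)
for z,P in((.082,[(190,292),(268,284),(277,360),(200,371)]),(.055,[(375,342),(520,338)]),(.100,[(210,329)]),(.115,[(285,318)])):
    for u,v in P: print(z,onz(s,u/1.5625,v/1.5625,z))
for n in("gauge_rest","humidifier","gauge","notes"):
    r=robot.cut_out(n,"top")[0];m=r["region"].astype(np.uint8);c=cv2.findContours(m,0,1)[0];c=max(c,key=cv2.contourArea)
    print(n,r["conf"],cv2.minAreaRect(c))
    if n=="gauge":
        ys,xs=np.nonzero(m);p=np.array([onz(s,x,y,.055)[:2] for x,y in zip(xs,ys)]);q=cv2.fitLine(p.astype(np.float32),cv2.DIST_HUBER,0,.001,.001).ravel();print(q,p.min(0),p.max(0))
E
python3 b.py
```

```text
0.082 [0.4601 0.1869 0.082 ]
0.082 [0.472  0.0805 0.082 ]
0.082 [0.3688 0.0662 0.082 ]
0.082 [0.3528 0.1707 0.082 ]
0.055 [ 0.3941 -0.0654  0.055 ]
0.055 [ 0.4017 -0.2671  0.055 ]
0.1 [0.4099 0.1538 0.1   ]
0.115 [0.4254 0.0512 0.115 ]
gauge_rest 0.87 ((295.27197265625, 217.31674194335938), (26.47872543334961, 79.18234252929688), 88.18170166015625)
humidifier 0.81 ((154.1899871826172, 208.3300018310547), (51.05311584472656, 62.79108428955078), 81.8698959350586)
gauge 0.77 ((285.5212097167969, 217.52317810058594), (92.90827941894531, 12.98717975616455), 2.544804573059082)
[ 0.0394 -0.9992  0.3979 -0.174 ] [ 0.384  -0.2654] [ 0.4122 -0.0632]
notes 0.78 ((284.7929992675781, 167.3603515625), (32.858951568603516, 33.20851516723633), 87.1375961303711)
```

View pics/hum.png

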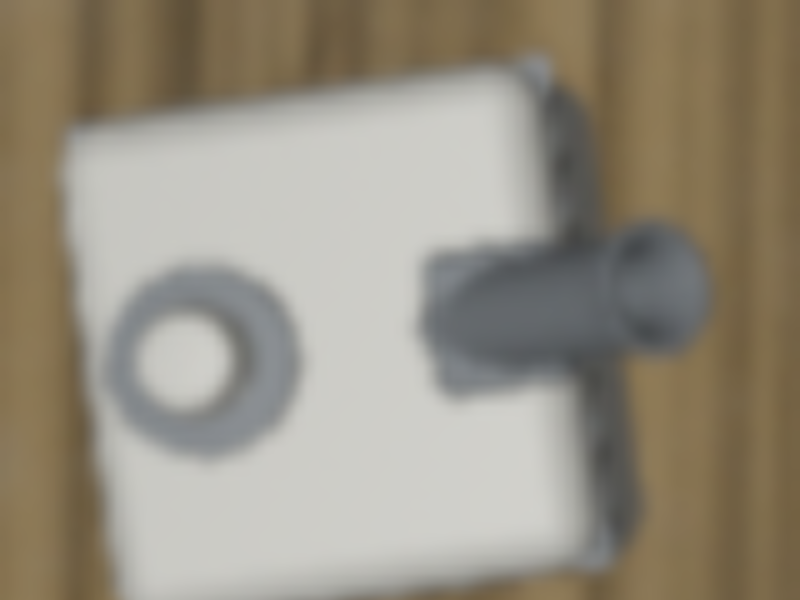

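```bash
python3 -m handwheel '[[[1.05,-4.8,0],-8.16],[[1.05,-4.8,0],-8.16],[[1.05,-4.8,0],-8.16],[[1.05,-4.8,0],-8.16],[[1.05,-4.8,0],-8.16],[[1.05,-4.8,0],-8.16],[[1.05,-4.8,0],-8.16],[[1.05,-4.8,0],-8.16]]' -1
python3 -m handwheel '[[[1.05,-4.8,0],0],[[1.05,-4.8,0],0],[[1.05,-4.8,0],0],[[1.05,-4.8,0],0],[[1.05,-4.8,0],0],[[1.05,-4.8,0],0],[[1.05,-4.8,0],0],[[0,0,0],0]]'
```

```text
t: 2.4
tcp_pos: [0.3137, 0.1689, 0.2229]
ee_rot: [0.0, 0.695, 0.719, 0.0]
force: [0.3, 1.0, 0.3]
opening: 0.0879
grip_force: 0.0
t: 3.4
tcp_pos: [0.3869, -0.168, 0.2219]
ee_rot: [-0.001, 0.695, 0.719, -0.0]
force: [-0.5, 0.4, -0.4]
opening: 0.088
grip_force: 0.0
```

```bash
python3 -m handwheel '[[[1.26,-4.5,0],0.2],[[0,0,-4.5],0],[[0,0,-4.5],0],[[0,0,-4.0],0],[[0,0,-3.0],0],[[0,0,-2.6],0],[[0,0,0],0],[[0,0,0],0]]'
python3 -m handwheel '[[[0,0,0],0],[[0,0,0],0],[[0,0,0],0],[[0,0,0],0]]' 1 15
```

```text
t: 4.4
tcp_pos: [0.4004, -0.2105, 0.0381]
ee_rot: [0.001, 0.692, 0.722, 0.0]
force: [-0.1, 0.4, -0.2]
opening: 0.088
grip_force: 0.0
t: 4.9
tcp_pos: [0.3998, -0.2108, 0.0368]
ee_rot: [0.0, 0.692, 0.722, 0.0]
force: [-0.1, 0.1, 0.0]
opening: 0.0513
grip_force: 0.0
```

```bash
cat > c.py <<'E'
from h import *
import sys
np.set_printoptions(precision=4,suppress=True)
f=[]
for c,(r0,r1,c0,c1) in(("side",(130,330,190,390)),("top",(150,280,130,330))):
    s=robot.snapshot(c);a=s["frame"][r0:r1,c0:c1,::-1]
    f.append(cv2.resize(a,(400,int(400*a.shape[0]/a.shape[1])),interpolation=cv2.INTER_CUBIC))
    for n in("gauge_grip","gauge_collar","gauge_tip"):
        r=robot.landmark_of(n,c)
        if r: print(c,n,round(r[0]["conf"],2),np.array(r[0]["at"]),proj(s,r[0]["at"]))
h=max(x.shape[0] for x in f)
cv2.imwrite(f"pics/{sys.argv[1]}.png",np.hstack([cv2.copyMakeBorder(x,0,h-x.shape[0],0,0,0) for x in f]))
o=robot.get_obs();print(o["tcp_pos"],o["ee_rot"],o["force"],o["moment"],o["opening"],o["grip_force"],o["t"],o["joint_pos"])
E
python3 c.py grasp
```

```text
side gauge_grip 0.5 [ 0.4017 -0.212   0.0541] [294.7123 183.5861]
side gauge_collar 0.55 [ 0.3989 -0.1582  0.0548] [295.2654 193.0059]
side gauge_tip 0.86 [ 0.3964 -0.0577  0.0584] [295.1949 212.4901]
top gauge_collar 0.47 [ 0.3986 -0.1597  0.0555] [283.3626 217.246 ]
top gauge_tip 0.64 [ 0.3964 -0.0594  0.0574] [237.1896 217.8105]
[ 0.3998 -0.2107  0.0366] [-0.      0.692   0.7219 -0.    ] [ 1.2221  0.6898 -0.4487] [-0.0549  0.0336  0.0458] 0.0191651984981991 0.0 5.3 [-0.5603 -0.2749  1.9051 -0.      1.5115 -0.6025]
```

```bash
python3 -m handwheel '[[[0,0,0],0],[[0,0,0],0],[[0,0,0],0],[[0,0,2],0],[[0,0,4],0],[[0,0,4],0],[[0,0,4],0],[[0,0,0],0]]' 1 25
python3 c.py lift
```

```text
t: 6.3
tcp_pos: [0.401, -0.2115, 0.1804]
ee_rot: [0.003, 0.692, 0.722, 0.001]
force: [-0.2, 0.1, -0.8]
opening: 0.0156
grip_force: 25.0
side gauge_grip 0.81 [ 0.4002 -0.2148  0.197 ] [297.6819 126.2137]
side gauge_collar 0.65 [ 0.3985 -0.1601  0.1955] [297.8773 134.1465]
side gauge_tip 0.84 [ 0.3955 -0.0597  0.1999] [298.3844 147.7696]
top gauge_collar 0.64 [ 0.3976 -0.1607  0.1918] [287.0149 218.5313]
top gauge_tip 0.84 [ 0.3909 -0.0614  0.1979] [234.6063 221.6013]
[ 0.3994 -0.2104  0.1754] [-0.001   0.692   0.7219 -0.0002] [-0.2942  0.2938  0.8005] [-0.0181  0.0751 -0.0557] 0.015880629484810616 24.9772247672081 6.7 [-0.5603 -0.3161  1.6914 -0.      1.7683 -0.6025]
```

View pics/lift.png

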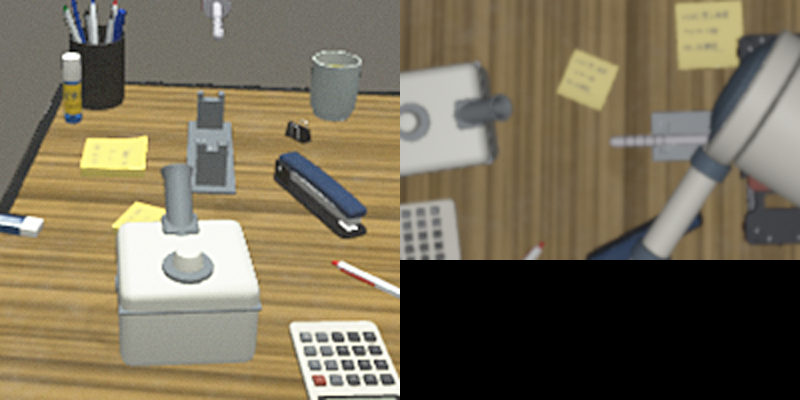

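```bash
python3 -m handwheel '[[[2.0,3.0,0],3],[[2.0,3.0,0],3.1],[[1.37,2.65,-1.7],0],[[0,0,-3],0],[[0,0,-3],0],[[0,0,0],0],[[0,0,0],0],[[0,0,0],0]]'
cat > d.py <<'E'
from h import *
import sys
np.set_printoptions(precision=4,suppress=True)
f=[]
for c,(r0,r1,c0,c1) in(("side",(130,250,220,340)),("top",(150,270,140,260))):
    s=robot.snapshot(c);f.append(cv2.resize(s["frame"][r0:r1,c0:c1,::-1],(400,400),interpolation=cv2.INTER_CUBIC))
    for n in("gauge_grip","gauge_collar","gauge_tip","guide_tube"):
        r=robot.landmark_of(n,c)
        if r: print(c,n,round(r[0]["conf"],2),np.array(r[0]["at"]),proj(s,r[0]["at"]))
cv2.imwrite(f"pics/{sys.argv[1]}.png",np.hstack(f))
o=robot.get_obs();q=o["ee_rot"];print(o["tcp_pos"],2*np.degrees(np.arctan2(q[2],q[1]))-90,o["force"],o["moment"],o["grip_force"],o["t"])
E
python3 d.py pre
```

```text
t: 7.7
tcp_pos: [0.4542, -0.1246, 0.1014]
ee_rot: [0.001, 0.653, 0.758, 0.0]
force: [-0.5, -0.5, -0.3]
opening: 0.0157
grip_force: 25.0
side gauge_grip 0.62 [ 0.452  -0.1277  0.1193] [271.5916 171.3855]
side gauge_collar 0.6 [ 0.4451 -0.0735  0.116 ] [272.7989 183.1263]
side gauge_tip 0.93 [0.4317 0.0252 0.1198] [275.9331 203.6765]
side guide_tube 0.63 [0.4258 0.0558 0.1146] [277.9835 214.3233]
top gauge_tip 0.57 [0.43   0.0249 0.1225] [194.6776 201.3196]
top guide_tube 0.78 [0.4246 0.0566 0.1162] [179.667  203.8587]
[ 0.4534 -0.1242  0.0996] 8.514810983174556 [ 0.5175 -0.0283 -1.5943] [-0.0828  0.0917 -0.0356] 24.977122843265533 8.2
```

View pics/pre.png

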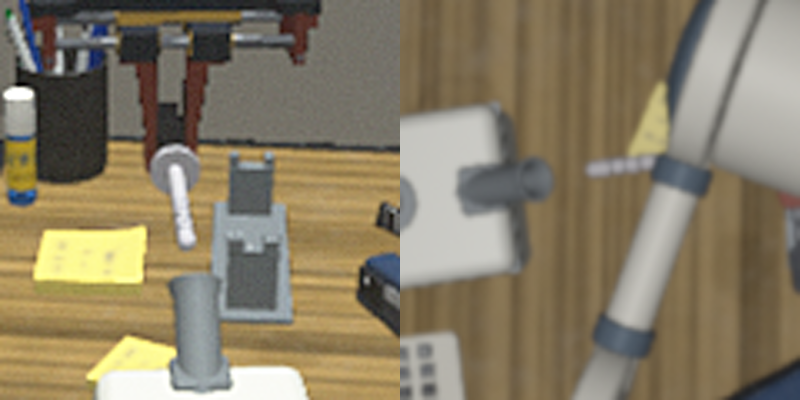

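```bash
python3 -m handwheel '[[[-0.15,1.0,-0.2],0],[[-0.15,1.0,0],0],[[-0.14,0.97,0],0],[[0,0,0],0],[[0,0,0],0]]' 1 25
python3 -m handwheel '[[[0,0,0],0],[[0,0,0],0],[[0,0,0],0]]' 1 4
python3 d.py mouth
```

```text
t: 8.82
tcp_pos: [0.4491, -0.0944, 0.0977]
ee_rot: [0.0, 0.653, 0.758, -0.0]
force: [0.3, 0.5, -0.5]
opening: 0.0158
grip_force: 25.0
t: 9.2
tcp_pos: [0.4491, -0.0946, 0.0976]
ee_rot: [-0.0, 0.653, 0.758, -0.0]
force: [-0.0, -0.8, 0.3]
opening: 0.016
grip_force: 4.0
side gauge_grip 0.29 [ 0.45   -0.0968  0.1181] [271.3568 177.5848]
side gauge_collar 0.77 [ 0.4431 -0.0417  0.1163] [272.5659 189.6045]
side gauge_tip 0.79 [0.4237 0.0554 0.1193] [279.2319 211.95  ]
side guide_tube 0.87 [0.4292 0.0547 0.1131] [276.1026 214.6656]
top gauge_grip 0.61 [ 0.5975 -0.0053 -0.0017] [216.0983 130.1439]
top gauge_tip 0.44 [0.427  0.0563 0.1214] [179.4202 202.6472]
top guide_tube 0.7 [0.4248 0.054  0.1174] [180.8356 203.7643]
[ 0.4491 -0.0945  0.0976] 8.510301758960622 [ 0.2367 -0.2866 -0.1855] [-0.0989 -0.011   0.0273] 3.999290093779564 9.7
```

View pics/mouth.png

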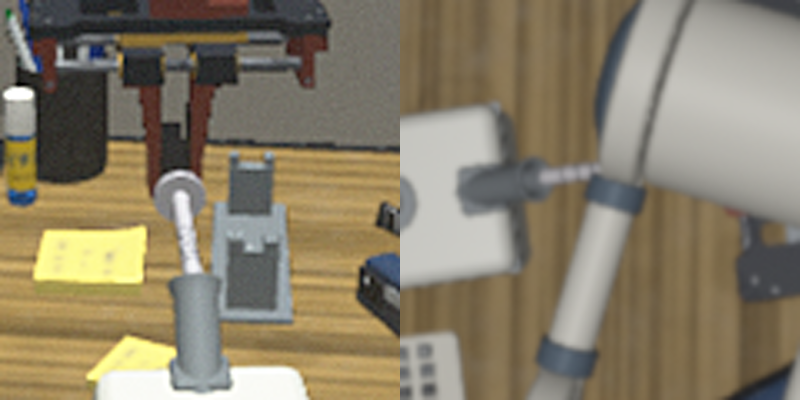

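```bash
python3 -m handwheel '[[[-0.05,0.35,0],0],[[-0.05,0.35,0],0],[[-0.03,0.15,1.25],0],[[-0.03,0.23,1.25],0],[[-0.06,0.36,1.2],0],[[-0.06,0.47,1.2],0],[[0,0,0],0],[[0,0,0],0]]' 1 4
python3 d.py tilt20
```

```text
t: 10.7
tcp_pos: [0.4462, -0.0753, 0.1463]
ee_rot: [-0.0, 0.653, 0.758, -0.0]
force: [0.4, -0.4, -0.5]
opening: 0.0162
grip_force: 4.0
side gauge_grip 0.98 [ 0.446  -0.0777  0.1623] [272.8257 161.4827]
side gauge_collar 0.93 [ 0.4407 -0.0219  0.1691] [273.3839 168.9711]
side gauge_tip 0.93 [0.4242 0.0743 0.1658] [278.7839 192.9676]
side guide_tube 0.9 [0.426  0.0546 0.114 ] [277.9094 214.2887]
top gauge_tip 0.65 [0.4226 0.0739 0.1687] [166.4226 204.3608]
top guide_tube 0.48 [0.427  0.0538 0.1172] [180.9679 202.697 ]
[ 0.4462 -0.0754  0.1465] 8.509500130663554 [-0.1762  0.2793  0.4859] [-0.0789  0.0393 -0.0108] 3.999248296022415 11.2
```

View pics/tilt20.png

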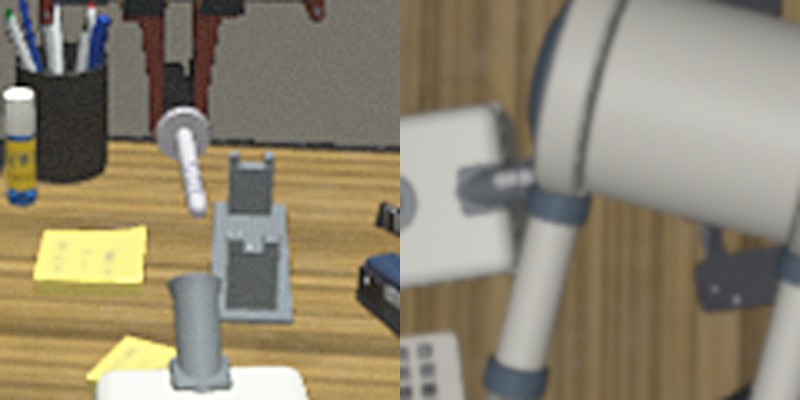

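```bash
python3 -m handwheel '[[[0.66,-4.45,0],0],[[0,0,-2.6],0],[[0,0,-2.55],0],[[0,0,0],0],[[-0.19,1.28,0],0],[[-0.19,1.28,0],0],[[0,0,0],0]]' 1 8
python3 -m handwheel '[[[-0.06,0.4,0],0],[[-0.06,0.4,0],0],[[0,0,0],0]]'
python3 -m handwheel '[[[-0.03,0.2,0],0],[[-0.03,0.2,0],0],[[0,0,0],0]]'
python3 d.py m2
```

```text
t: 12.08
tcp_pos: [0.4495, -0.0932, 0.0963]
ee_rot: [0.001, 0.652, 0.758, 0.0]
force: [0.8, -0.2, -1.4]
opening: 0.016
grip_force: 8.0
t: 12.45
tcp_pos: [0.4478, -0.0861, 0.0951]
ee_rot: [-0.0, 0.653, 0.758, -0.0]
force: [-1.1, -0.3, -1.7]
opening: 0.016
grip_force: 8.0
t: 12.82
tcp_pos: [0.4473, -0.0822, 0.0951]
ee_rot: [-0.0, 0.653, 0.758, -0.0]
force: [-0.6, -0.1, -0.5]
opening: 0.0164
grip_force: 8.0
side gauge_grip 0.85 [ 0.4486 -0.0837  0.1136] [271.4929 182.0863]
side gauge_collar 0.56 [ 0.4413 -0.0283  0.117 ] [272.9525 192.2347]
side gauge_tip 0.92 [0.4256 0.0668 0.1145] [277.6822 217.4006]
side guide_tube 0.92 [0.4289 0.0558 0.1161] [276.2565 213.4919]
top gauge_tip 0.51 [0.4274 0.0655 0.1162] [175.3776 202.4566]
top guide_tube 0.58 [0.4266 0.0534 0.1147] [181.3529 202.9154]
[ 0.4473 -0.0823  0.0951] 8.512448086446952 [-1.      0.4342 -0.0333] [-0.0677  0.0011  0.0435] 7.999270856380463 13.325
```

```bash
python3 -m handwheel '[[[0,0,0],0],[[-0.03,0.2,0.6],0],[[-0.03,0.2,0.6],0],[[-0.03,0.2,0.6],0],[[-0.03,0.2,0.6],0],[[-0.03,0.2,0.6],0],[[0,0,0],0]]' 1 3
python3 d.py m3
```

```text
t: 14.2
tcp_pos: [0.4459, -0.0714, 0.1256]
ee_rot: [-0.0, 0.652, 0.758, 0.001]
force: [-0.7, 0.6, -0.7]
opening: 0.0162
grip_force: 3.0
side gauge_grip 0.63 [ 0.4431 -0.0756  0.1441] [274.042  170.2235]
side gauge_collar 0.7 [ 0.4417 -0.0286  0.1333] [272.8741 184.6272]
side gauge_tip 0.71 [0.4257 0.0668 0.1121] [277.5998 218.5928]
side guide_tube 0.7 [0.4261 0.0535 0.1178] [277.9345 212.114 ]
top guide_tube 0.65 [ 0.596  -0.0029 -0.0038] [215.1361 130.9258]
[ 0.4457 -0.0722  0.125 ] 8.515621140166076 [ 0.0162 -0.2504 -1.4096] [-0.0533  0.0186  0.0319] 2.9998040199279785 14.7
```

```bash
python3 -m handwheel '[[[-0.03,0.2,0.85],0],[[-0.03,0.2,0.85],0],[[-0.04,0.3,0.8],0],[[-0.04,0.3,0.8],0],[[-0.06,0.4,0.75],0],[[-0.06,0.4,0.75],0],[[-0.07,0.5,0.7],0],[[-0.07,0.5,0.7],0]]' 1 3
python3 -m handwheel '[[[0,0,0],0],[[0,0,0],0]]'
python3 d.py m4
```

```text
t: 15.7
tcp_pos: [0.4417, -0.0439, 0.1876]
ee_rot: [-0.0, 0.653, 0.758, 0.0]
force: [-0.8, -0.5, -0.8]
opening: 0.016
grip_force: 3.0
t: 15.95
tcp_pos: [0.4417, -0.0442, 0.1869]
ee_rot: [-0.0, 0.653, 0.758, -0.0]
force: [-0.6, 0.4, -0.9]
opening: 0.0158
grip_force: 3.0
side gauge_grip 0.83 [ 0.4439 -0.0511  0.2061] [273.1528 145.3297]
side gauge_collar 0.97 [ 0.4343 -0.0113  0.1755] [276.4239 168.1023]
side gauge_tip 0.81 [0.4256 0.0657 0.1137] [277.7155 217.493 ]
side guide_tube 0.77 [0.4258 0.0566 0.1124] [277.9304 215.6258]
top gauge_collar 0.6 [ 0.5819 -0.2721  0.0013] [331.7686 137.6379]
[ 0.4418 -0.0443  0.1871] 8.51118589509477 [-0.3642  0.1355  0.1004] [-0.0686  0.0391 -0.0261] 2.999989092350006 16.45
```

View pics/m4.png

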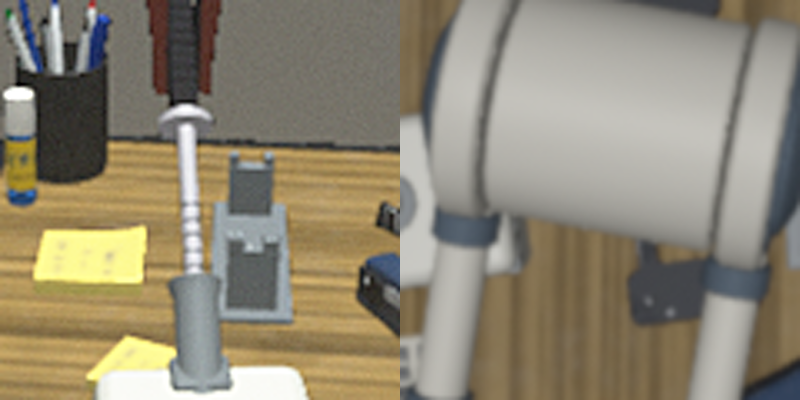

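```bash
python3 -m handwheel '[[[-0.09,0.61,-0.51],0],[[-0.09,0.61,-0.51],0],[[-0.09,0.61,-0.51],0],[[-0.09,0.61,-0.51],0],[[0,0,0],0]]' 1 6
python3 -m handwheel '[[[-0.09,0.61,-0.51],0],[[-0.09,0.61,-0.51],0],[[-0.09,0.61,-0.51],0],[[0,0,0],0]]'
python3 d.py m5
```

```text
t: 17.08
tcp_pos: [0.4378, -0.0192, 0.1661]
ee_rot: [-0.001, 0.652, 0.758, -0.0]
force: [0.9, -0.4, -0.2]
opening: 0.0159
grip_force: 6.0
t: 17.58
tcp_pos: [0.4352, -0.001, 0.1508]
ee_rot: [-0.0, 0.652, 0.758, -0.0]
force: [0.4, 0.6, -0.3]
opening: 0.0158
grip_force: 6.0
side gauge_grip 0.56 [ 0.4359 -0.006   0.1721] [275.3335 170.8447]
side gauge_collar 0.87 [0.429  0.0317 0.138 ] [277.3402 196.4487]
side guide_tube 0.58 [0.4266 0.0558 0.1177] [277.5662 212.7669]
top gauge_tip 0.48 [ 0.3983 -0.211   0.0001] [304.7756 217.3464]
[ 0.4355 -0.0017  0.1515] 8.501166777174916 [-1.1954 -0.1648 -0.2896] [-0.1984  0.011   0.0323] 6.000015735626221 18.075
```

```bash
python3 -m handwheel '[[[-0.09,0.61,-0.51],0],[[-0.09,0.61,-0.51],0],[[-0.09,0.61,-0.51],0],[[-0.05,0.3,-0.26],0],[[0,0,0],0]]' 1 8
python3 -m handwheel '[[[-0.05,0.3,-0.26],0],[[0,0,0],0]]'
python3 -m handwheel '[[[-0.05,0.3,-0.26],0],[[0,0,0],0]]'
python3 d.py m6
```

```text
t: 18.7
tcp_pos: [0.4321, 0.0201, 0.1332]
ee_rot: [-0.0, 0.652, 0.758, -0.0]
force: [-0.9, 0.2, -1.3]
opening: 0.0159
grip_force: 8.0
t: 18.95
tcp_pos: [0.4317, 0.0229, 0.1308]
ee_rot: [-0.0, 0.653, 0.758, 0.0]
force: [0.4, 0.1, -1.5]
opening: 0.0162
grip_force: 8.0
t: 19.2
tcp_pos: [0.4315, 0.0255, 0.1286]
ee_rot: [0.001, 0.653, 0.758, -0.0]
force: [-0.0, -1.1, -0.2]
opening: 0.0159
grip_force: 8.0
side gauge_grip 0.62 [0.4279 0.0167 0.1505] [278.6202 186.7186]
side gauge_collar 0.68 [0.4286 0.0604 0.1161] [276.2442 214.7499]
side gauge_tip 0.55 [0.4282 0.0625 0.1177] [276.4033 214.5401]
side guide_tube 0.95 [0.428  0.0554 0.1143] [276.7599 214.2988]
[0.4315 0.0255 0.1286] 8.503734839337667 [ 1.9734 -3.2084  0.8401] [-0.55   -0.1909  0.0009] 7.998821139335632 19.7
```

View pics/m6.png

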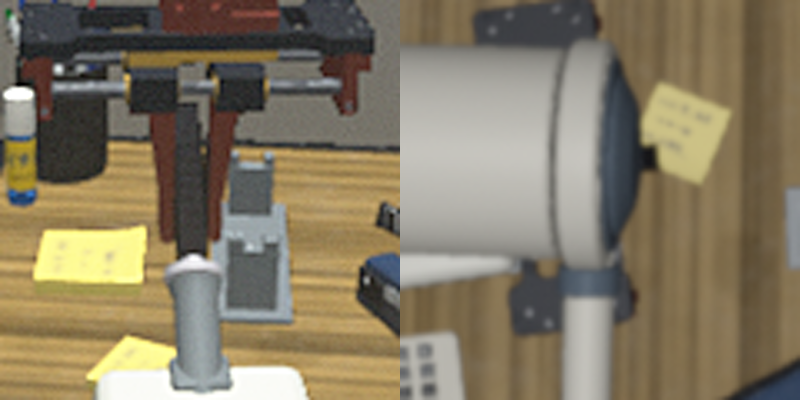

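```bash
python3 -m handwheel '[[[-0.03,0.2,-0.17],0],[[-0.03,0.2,-0.17],0],[[-0.03,0.2,-0.17],0],[[0,0,0],0],[[0,0,0],0],[[0,0,0],0]]' 1 12; python3 -c "
from h import *
o=robot.get_obs();print(o['force'],o['moment'],o['tcp_pos'])"
```

```text
t: 20.45
tcp_pos: [0.4311, 0.0296, 0.1263]
ee_rot: [0.003, 0.653, 0.757, -0.001]
force: [-3.0, -10.7, 14.0]
opening: 0.016
grip_force: 12.0
[ -3.03527225 -10.66374913  14.02223647] [-1.8905188   0.66823448  0.15132702] [0.43111161 0.0295516  0.1262601 ]
```

```bash
python3 -m handwheel '[[[0,0,0],0],[[0,0,0],0],[[0,0,0],0]]' 1 4
python3 -m handwheel '[[[0.05,-0.3,0.26],0],[[0.14,-0.91,0.77],0],[[0.14,-0.91,0.77],0],[[0.14,-0.91,0.77],0],[[0.14,-0.91,0.77],0],[[0.14,-0.91,0.77],0],[[0.14,-0.91,0.77],0],[[0.14,-0.91,0.77],0]]' 1 10
python3 -m handwheel '[[[0.14,-0.91,0.77],0],[[0.14,-0.91,0.77],0],[[0.14,-0.91,0.77],0],[[0,0,0],0],[[0,0,0],0]]'
python3 d.py out
```

```text
t: 20.82
tcp_pos: [0.4307, 0.0316, 0.1244]
ee_rot: [0.001, 0.653, 0.758, 0.0]
force: [-0.4, -3.2, 6.8]
opening: 0.016
grip_force: 4.0
t: 21.82
tcp_pos: [0.4408, -0.0356, 0.1802]
ee_rot: [0.0, 0.653, 0.758, 0.0]
force: [-0.1, -0.3, -0.5]
opening: 0.0158
grip_force: 10.0
t: 22.45
tcp_pos: [0.4448, -0.0622, 0.2026]
ee_rot: [-0.0, 0.653, 0.758, -0.0]
force: [-0.0, 0.1, -2.2]
opening: 0.016
grip_force: 10.0
side gauge_grip 0.7 [ 0.4446 -0.0753  0.2294] [273.9117 129.9169]
side gauge_collar 0.86 [ 0.4399 -0.0357  0.198 ] [274.5747 152.1256]
side gauge_tip 0.83 [0.4283 0.0394 0.1316] [277.3753 201.5532]
side guide_tube 0.72 [0.4274 0.0553 0.1147] [277.1046 214.092 ]
[ 0.4448 -0.0622  0.2028] 8.523933148913073 [ 0.0228 -0.0809 -0.3445] [-0.0939 -0.0099  0.0288] 9.995254576206207 22.95
```

View pics/out.png

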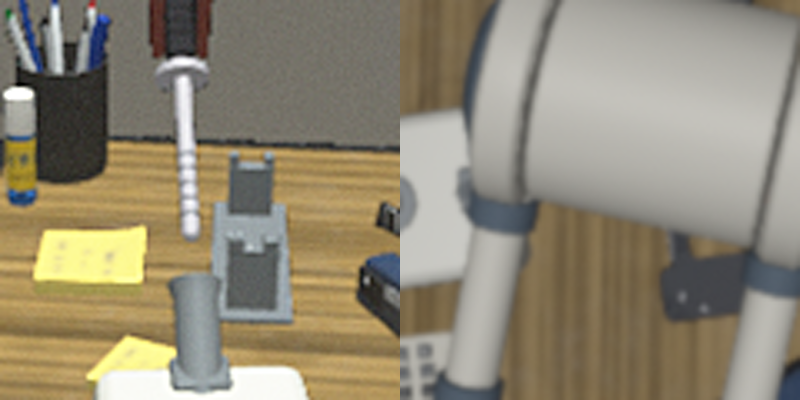

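```bash
python3 -m handwheel '[[[0,0,1.5],0],[[-0.25,1.63,0],0],[[-0.24,1.63,0],0],[[0,0,-1],0],[[0,0,-1.3],0],[[0,0,-1.3],0],[[0,0,-1.3],0],[[0,0,-1.3],0]]' 1 3
python3 -m handwheel '[[[0,0,-1.3],0],[[0,0,-1.3],0],[[0,0,-1.0],0],[[0,0,-0.6],0],[[0,0,0],0]]'
python3 d.py lev
```

```text
t: 23.95
tcp_pos: [0.4398, -0.0299, 0.1546]
ee_rot: [-0.0, 0.653, 0.757, -0.0]
force: [0.9, 0.7, -0.4]
opening: 0.0163
grip_force: 3.0
t: 24.58
tcp_pos: [0.4398, -0.0296, 0.1134]
ee_rot: [-0.0, 0.653, 0.758, -0.0]
force: [-0.0, 0.1, 0.4]
opening: 0.0159
grip_force: 3.0
side gauge_grip 0.92 [ 0.4426 -0.0462  0.1273] [273.0654 183.6711]
side gauge_collar 0.63 [0.4334 0.0043 0.1287] [275.8942 194.3282]
side gauge_tip 0.65 [0.4211 0.1035 0.1348] [279.1528 217.6502]
side guide_tube 0.59 [0.4274 0.0571 0.1156] [277.0448 214.1347]
[ 0.4401 -0.0297  0.114 ] 8.512774945289777 [-0.3006  0.4974 -0.9193] [-0.0684  0.0888 -0.0062] 2.999899461865425 25.075
```

```bash
python3 -m handwheel '[[[0,0,0],0],[[0,0,0],0],[[0,0,1],0],[[0,0,3],0],[[0,0,3.6],0],[[0,0,0],0]]' 1 30
python3 -m handwheel '[[[-0.1,-1.3,0],-3],[[-0.3,-3.5,0],-8],[[-0.3,-3.5,0],-8],[[-0.3,-3.5,0],-8],[[-0.3,-3.5,0],-8],[[-0.3,-3.5,0],-8],[[-0.3,-3.0,0],-7.5],[[0,-1.4,0],-3]]'
python3 -m handwheel '[[[0,0,0],0],[[0,0,0],0],[[0,0,0],0],[[0,0,0],0]]'
sed -i 's/"guide_tube"):/"notes"):/;s/(130,250,220,340)/(90,230,190,330)/;s/(150,270,140,260)/(120,260,190,330)/' d.py; python3 d.py fin
```

```text
t: 25.82
tcp_pos: [0.4414, -0.0299, 0.1937]
ee_rot: [0.003, 0.653, 0.758, 0.002]
force: [0.5, -0.1, -1.2]
opening: 0.016
grip_force: 30.0
t: 26.82
tcp_pos: [0.4197, -0.2632, 0.1879]
ee_rot: [-0.001, 0.925, 0.38, -0.001]
force: [0.3, 0.4, -1.0]
opening: 0.016
grip_force: 30.0
t: 27.32
tcp_pos: [0.4212, -0.2611, 0.19]
ee_rot: [0.0, 0.924, 0.383, 0.0]
force: [0.3, -0.6, -1.1]
opening: 0.0159
grip_force: 30.0
side gauge_grip 0.92 [ 0.409  -0.2729  0.2028] [294.6498 116.8658]
side gauge_collar 0.87 [ 0.4425 -0.2351  0.205 ] [279.7991 119.8582]
side gauge_tip 0.83 [ 0.5157 -0.1658  0.2104] [244.5016 125.1312]
side notes 0.96 [ 0.5176 -0.1644 -0.0022] [245.0471 210.8758]
top gauge_tip 0.79 [ 0.5174 -0.1667  0.2159] [291.31   154.4116]
top notes 0.96 [ 0.5147 -0.1628  0.0035] [284.0784 166.2282]
[ 0.4209 -0.2617  0.1898] -44.987950497115605 [-0.3708  0.6142 -0.2138] [-0.0528  0.1283  0.0278] 29.99977022409439 27.825
```

View pics/fin.png

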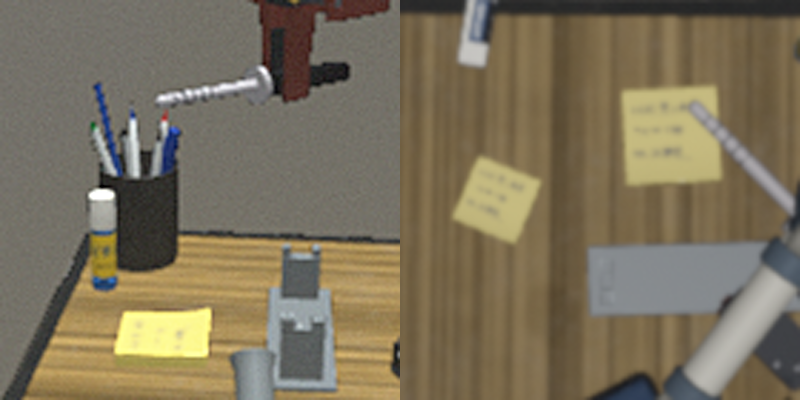

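```bash
python3 -c "
from bench import robot
print(robot.finish_job())"
```

```text
the job is handed in; nothing more can be done
None
```

I handed the job in at about 28 s, though no verdict came back: the gauge went down the tube until about 17 N pushed back at the collar, came right out, and is now held within about 4° of level, 0.21 m up, its tip within a few millimetres of over the note pad's centre.

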